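Find the stop button that still snaps and set it in the fence bracket

ROBOT

A 6-joint arm with a two-finger parallel gripper is mounted at the origin on the work surface. World frame = base frame: x ahead of the robot, y to its left, z up, the work surface at z = 0. Lengths are in m, angles in degrees, forces in N, time in s.
With the tool pointing down it reaches from about 0.3 to 0.75 m from the base axis. Payload 8.5 kg.
Tool frame: the origin (TCP) lies on the mounting face of the last link; the fingertips stand 173 mm ahead of it and the grasp point (between the pads) lies 155 mm ahead of it (env.tips_ahead is the distance from the TCP to the fingertips, in m); z points along the fingers, x is the direction in which the jaws open and shut, and the axes are right-handed (so a half turn about z gives the same grasp; the last joint's range is limited). The gripper opens to 85 mm and grips with 20 to 120 N. Pads are 22 mm wide; open, the fingers measure 114 mm over their backs; the gripper's body (76 mm by 85 mm) begins 54 mm behind the grasp point. The pads swing forward as they close: fully open they stand 13 mm farther back than shut.
Start: joints at [-12.336, 21.807, 74.336, -0, 83.858, -12.336], TCP at [0.55, 0, 0.405] pointing down, gripper open.
Joint ranges: [-178.18, 178.18], [-50.72, 133.34], [12.68, 142.11], [-81.47, 261.47], [9.98, 163.14], [-165.26, 165.26]. Speed limits (degrees/s): [136.94, 136.94, 180, 180, 180, 180].

INTERFACE

Orientations are given as a 3x3 rotation matrix whose columns are the frame's x, y, z axes.
In Python, from rig import env gives the robot as it stands. The module is installed in compiled form; this text tells all that it offers.
- The arm moves only by the tool step_arm, never from a script. Its argument "increments" is a list of rows, each an object of numbers: "x", "y", "z": the shift along the tool's x, y, z in cm; "wx", "wy", "wz": the turn, a rotation vector about the tool's x, y, z in rad; "gripper": the finger opening in cm, from 0 to 8.54. A call has 1 to 20 rows; each row shifts and turns the commanded pose from where the row before left it, along the tool's axes as they then stand; what a row does not reach is not made up. A row lasts 1/10 s, in which the tool goes at most 50 mm and 8.59 degrees, less where a joint would pass 70% of its speed; a pose out of reach is approached as far as the arm can. A call with a gripper value outside its range is refused whole. The fingers move at their own pace and stop on an object; "newtons" is the grip in N (left out, the last holds). Time passes only in rows, so rows that do not move let the fingers close. It gives the time, the measured TCP pose, the force and the opening at its end, in the units of the state.
- env.observe(): the state, without advancing time (a new reading comes with each control period).
- env.get_image(name): name is "scene" or "side" or "wrist"; returns a dict with "color" (400x640x3 uint8, blue, green, red), "camera_matrix" (3x3 intrinsics, pixels), "distortion" ([k1, k2, p1, p2, k3] as OpenCV has them; the pictures are not rectified), "rvec" (rotation vector, rad) and "tvec" (3), from world to camera coordinates, as OpenCV has them. Camera axes: x right, y down, z forward; pixel columns grow to the right and rows downward; lengths in m; the calibration is good to about 2 mm. A picture is of the moment at which its call begins. There is no depth.
- env.close_job(): hands the job in, once; it reports no verdict.
The state is a dict: "time_s": time; "q": joint angles; "qvel": joint speeds; "joint_efforts": joint torques, N m; "position": TCP position; "tool_rot": TCP orientation; "ft_force": force on the tool from outside, world axes, zero at the start; "wrist_torque": the same for the moment, N m; "grip_width": finger opening in m.
Only numpy, scipy, OpenCV 4.12 (cv2) and the standard library are available. Lean on these libraries where they do the work, as an engineer would, in place of code of your own. Each camera call takes 0.05 s, during which the arm holds its last target. There are 200 camera calls.

TASK

The saw fence needs a working stop button, and only one of these three used button boxes is any good. Try them where they lie, pressing each button slowly and gently from above until you find the one that snaps over and stays in; the worn ones only push back softly and come out again - leave those boxes where they are. Then set the good box, button up and still pushed in, squarely down between the lips of the steel bracket on the fence rail, let go, and leave everything else on the cart undisturbed.

Things in the scene. Friction and masses are not known exactly. Their poses are not given: they have to be found in the camera images.
- box_a_mid (a point): the one on the right (least y) of three like stop-button boxes, loose, upright, 280 to 430 g: a grey die-cast box 78 mm long (its own x), 46 mm wide (its y) and 52 mm high, a black mushroom button in the middle of its lid and a black blanking plug 22 mm across standing 6 mm out of its -x end. The point is the centre of the box (26 mm above its underside), z up. Grip it across the 46 mm width.
- button_a_top (a point): middle of the top of the mushroom button of box_a: 38 mm across, 12 mm thick, its top 75 mm above the box's underside when out (23 mm above the lid), about 66 mm when fully in; moves with the button
- button_a (a joint): how far that button is in, m: 0 out, about 0.009 fully in (cushioned stop). Which box holds the sound switch changes from run to run and cannot be seen. Sound: resistance rises to about 6 N some 3 mm in, then falls to nothing by 6.5 mm, where it snaps over and the button stays in. Worn: resistance only grows, evenly, to 5 or 8 N at the stop, and the button comes back out when let go.
- box_b_mid (a point): the middle one of three like stop-button boxes, loose, upright, 280 to 430 g: a grey die-cast box 78 mm long (its own x), 46 mm wide (its y) and 52 mm high, a black mushroom button in the middle of its lid and a black blanking plug 22 mm across standing 6 mm out of its -x end. The point is the centre of the box (26 mm above its underside), z up. Grip it across the 46 mm width.
- button_b_top (a point): middle of the top of the mushroom button of box_b: 38 mm across, 12 mm thick, its top 75 mm above the box's underside when out (23 mm above the lid), about 66 mm when fully in; moves with the button
- button_b (a joint): how far that button is in, m: 0 out, about 0.009 fully in (cushioned stop). Which box holds the sound switch changes from run to run and cannot be seen. Sound: resistance rises to about 6 N some 3 mm in, then falls to nothing by 6.5 mm, where it snaps over and the button stays in. Worn: resistance only grows, evenly, to 5 or 8 N at the stop, and the button comes back out when let go.
- box_c_mid (a point): the one on the left (greatest y) of three like stop-button boxes, loose, upright, 280 to 430 g: a grey die-cast box 78 mm long (its own x), 46 mm wide (its y) and 52 mm high, a black mushroom button in the middle of its lid and a black blanking plug 22 mm across standing 6 mm out of its -x end. The point is the centre of the box (26 mm above its underside), z up. Grip it across the 46 mm width.
- button_c_top (a point): middle of the top of the mushroom button of box_c: 38 mm across, 12 mm thick, its top 75 mm above the box's underside when out (23 mm above the lid), about 66 mm when fully in; moves with the button
- button_c (a joint): how far that button is in, m: 0 out, about 0.009 fully in (cushioned stop). Which box holds the sound switch changes from run to run and cannot be seen. Sound: resistance rises to about 6 N some 3 mm in, then falls to nothing by 6.5 mm, where it snaps over and the button stays in. Worn: resistance only grows, evenly, to 5 or 8 N at the stop, and the button comes back out when let go.
- bracket_seat (a point): mounting bracket, fixed steel plate before the fence rail: middle of its upper face, 4 mm above the cart top; x lengthwise towards the rail, z up. 10 mm high lips, leaning outwards, at its corners only (16 mm along each side, the sides' middle is open) leave 90 x 58 mm (x, y) between them: the box fits lengthwise, either way round, 6 mm to spare all round. A tongue joins it to the rail.
- fence: aluminium fence rail, fixed: 30 mm wide (x), 1100 mm long (y), 64 mm high; origin on the cart top at the middle of its length. A fixed red cam-lock length stop, 110 mm high, rides on it well to the right of the bracket
- stop_block: bystander: maple stop block 45 x 90 x 38 mm high, near the robot-side end of box_c; origin centre of underside
- pencil: bystander: flat green pencil 180 x 14 x 7 mm high, lying along its x; origin centre of underside
- depth_gauge: bystander: brass depth gauge, beam 75 mm along its x, 14 mm wide and 24 mm high at its screw, 5 mm steel rod reaching 120 mm along its -y; origin under the beam's middle
- mallet: bystander: grey rubber mallet lying on its side, head 60 mm thick and 100 mm long across its y, centred 125 mm along +x, handle to 150 mm along -x, 60 mm high; origin on the cart top
- tub: bystander: clear open tub of frame bumpers, 76 mm across, 58 mm high, near the fence-side end of box_b; origin centre of underside
- tape_measure: bystander: black tape measure standing on edge, 80 x 36 x 66 mm high, near the robot-side end of box_a; origin centre of underside
- glue: bystander: glue bottle 60 mm across, 165 mm high, standing to the left of the bracket; origin centre of underside
Mind the look-alikes: they are no part of the job. Leave any orange or purple look-alike of the part that bears box_a_mid alone.

How it is judged (in metres and radians):
On the way:
1. a button has been pressed over its snap where its box lay, and stays in when let go (((value of joint button_a above 0.0065 m and distance of box_a_mid from where it was at the start of the episode below 0.04 m and angle between box_a_mid's own z axis and vertical below 0.1 rad and contact force between the fingers and button_a below 0.2 N) or (value of joint button_b above 0.0065 m and distance of box_b_mid from where it was at the start of the episode below 0.04 m and angle between box_b_mid's own z axis and vertical below 0.1 rad and contact force between the fingers and button_b below 0.2 N) or (value of joint button_c above 0.0065 m and distance of box_c_mid from where it was at the start of the episode below 0.04 m and angle between box_c_mid's own z axis and vertical below 0.1 rad and contact force between the fingers and button_c below 0.2 N))), for 0.2 s.
At the end, for the whole second after the job is handed in: the box whose button snapped over stands upright on the bracket's plate between the lips (within 9 mm of its middle, 0.2 rad square, resting on the plate), its button still in (over 6.5 mm), released and at rest; the other two boxes stand upright within 40 mm of where they lay, their buttons out (((value of joint button_a above 0.0065 m and x of box_a_mid in the frame of bracket_seat between -0.009 and 0.009 m and y of box_a_mid in the frame of bracket_seat between -0.009 and 0.009 m and z of box_a_mid in the frame of bracket_seat between 0.02 and 0.031 m and angle between the x axis of box_a_mid and the x axis of bracket_seat, either way round below 0.2 rad and angle between box_a_mid's own z axis and vertical below 0.08 rad and distance of each of box_b_mid, box_c_mid from where it was at the start of the episode below 0.04 m and angle between each of box_b_mid, box_c_mid's own z axis and vertical below 0.1 rad and value of joint each of button_b, button_c below 0.003 m) or (value of joint button_b above 0.0065 m and x of box_b_mid in the frame of bracket_seat between -0.009 and 0.009 m and y of box_b_mid in the frame of bracket_seat between -0.009 and 0.009 m and z of box_b_mid in the frame of bracket_seat between 0.02 and 0.031 m and angle between the x axis of box_b_mid and the x axis of bracket_seat, either way round below 0.2 rad and angle between box_b_mid's own z axis and vertical below 0.08 rad and distance of each of box_a_mid, box_c_mid from where it was at the start of the episode below 0.04 m and angle between each of box_a_mid, box_c_mid's own z axis and vertical below 0.1 rad and value of joint each of button_a, button_c below 0.003 m) or (value of joint button_c above 0.0065 m and x of box_c_mid in the frame of bracket_seat between -0.009 and 0.009 m and y of box_c_mid in the frame of bracket_seat between -0.009 and 0.009 m and z of box_c_mid in the frame of bracket_seat between 0.02 and 0.031 m and angle between the x axis of box_c_mid and the x axis of bracket_seat, either way round below 0.2 rad and angle between box_c_mid's own z axis and vertical below 0.08 rad and distance of each of box_a_mid, box_b_mid from where it was at the start of the episode below 0.04 m and angle between each of box_a_mid, box_b_mid's own z axis and vertical below 0.1 rad and value of joint each of button_a, button_b below 0.003 m)) and linear speed of each of box_a, box_b, box_c below 0.02 m/s); the robot touches nothing.
It fails at once if a button pressed with more than 25 N (contact force between any of the fingers, the arm and button_a above 25 N or contact force between any of the fingers, the arm and button_b above 25 N or contact force between any of the fingers, the arm and button_c above 25 N).
It fails at once if a button jabbed instead of pressed slowly (driven in faster than 0.1 m/s) ((contact force between the fingers and button_a above 0.5 N and velocity of joint button_a above 0.1 m/s) or (contact force between the fingers and button_b above 0.5 N and velocity of joint button_b above 0.1 m/s) or (contact force between the fingers and button_c above 0.5 N and velocity of joint button_c above 0.1 m/s)).
It fails at once if something else on the cart pushed more than 30 mm from its place (distance of any of stop_block, pencil, depth_gauge, mallet, tub, tape_measure, glue from where it was at the start of the episode above 0.03 m).
It fails at once if a bystander knocked over (angle between any of tub, tape_measure, glue, stop_block's own z axis and vertical above 0.5 rad).
It also fails if it takes over 67 s, if anything falls off the work surface, if the arm or the gripper's body presses on something with over 40 N, if the wrist force passes 120 N, or if a joint passes its speed limit or range.

## Working session

There is one attempt and no reset: what is moved stays moved. The work goes in short steps, Python scripts to look and compute and a tool call to move; the robot and the scene stay as the last step left them, time stands still between calls to the robot, and variables do not carry over. Pictures are saved under pics/ and viewed, about 8 in all and at most 12, crops included, and the job is handed in when it is done.

Besides the shell and the picture viewer there is one more tool, called after "Call:" as a command line: name --argument value ..., lists and objects as JSON in quotes. step_arm: Moves the arm, as the interface text tells. Its arguments: {"type":"object","properties":{"increments":{"type":"array"},"newtons":{"type":"number"}},"required":["increments"]}

```bash
mkdir -p pics
cat > h.py <<'E'
import numpy as np, cv2
from rig import env
def ray(im,uv):
    uv=np.array(uv,float).reshape(-1,1,2)
    n=cv2.undistortPoints(uv,im["camera_matrix"],np.array(im["distortion"]))[:,0]
    R=cv2.Rodrigues(np.array(im["rvec"],float))[0]; t=np.array(im["tvec"],float).ravel()
    d=np.c_[n,np.ones(len(n))]@R; return -R.T@t,d
def onz(im,uv,z):
    c,d=ray(im,uv); return c+d*((z-c[2])/d[:,2])[:,None]
def proj(im,P):
    return cv2.projectPoints(np.array(P,float).reshape(-1,3),np.array(im["rvec"],float),np.array(im["tvec"],float),im["camera_matrix"],np.array(im["distortion"]))[0][:,0]
E
python3 - <<'E'
from h import *
import pickle
d={n:env.get_image(n) for n in("scene","side","wrist")}
pickle.dump(d,open("d0.pkl","wb"))
cv2.imwrite("pics/all.png",np.vstack([d["scene"]["color"]]))
cv2.imwrite("pics/side.png",d["side"]["color"])
cv2.imwrite("pics/wrist.png",d["wrist"]["color"])
for n in d:
    print(n,ray(d[n],[[320,200]]))
print(env.observe())
E
```

```text
scene (array([ 1.45415107, -0.70559947,  0.99303378]), array([[-0.64032902,  0.43591581, -0.63249577]]))
side (array([-0.04348403, -0.76733859,  0.60608016]), array([[ 0.52508694,  0.68512275, -0.50488898]]))
wrist (array([0.55011101, 0.06812889, 0.37303575]), array([[ 5.28978665e-04, -2.74808062e-01, -9.61515978e-01]]))
{'time_s': 0.15, 'q': array([-1.23370118e+01,  2.18321018e+01,  7.43696455e+01,  1.89180537e-04,
        8.38577634e+01, -1.23352087e+01]), 'qvel': array([ 0.01450262, -0.19930757, -0.17512098, -0.10530396,  0.02215247,
       -0.03082858]), 'joint_efforts': array([ 1.94521621e-03, -4.48624384e+01, -2.31344014e+01, -1.86937300e-04,
        3.77541786e-03, -1.65174959e-05]), 'position': array([ 5.49972067e-01, -7.75534523e-06,  4.04283930e-01]), 'tool_rot': array([[ 9.99999485e-01, -3.19401176e-05, -1.01397131e-03],
       [-3.17118595e-05, -9.99999974e-01,  2.25128207e-04],
       [-1.01397848e-03, -2.25095936e-04, -9.99999461e-01]]), 'ft_force': array([ 0.34584095, -0.57463531, -0.26331845]), 'wrist_torque': array([-0.03526095, -0.01740491, -0.04172081]), 'grip_width': 0.08559158241977256}
```

View pics/all.png

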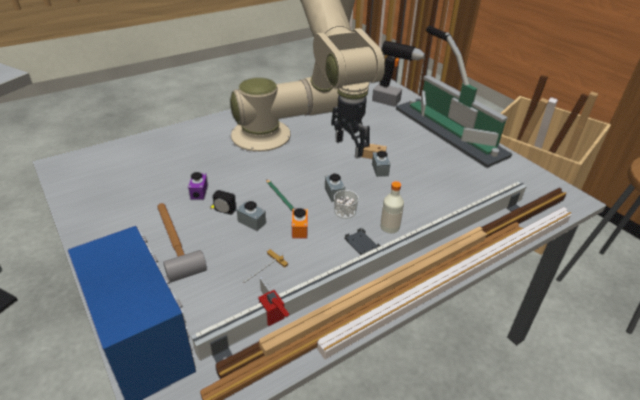

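View pics/wrist.png

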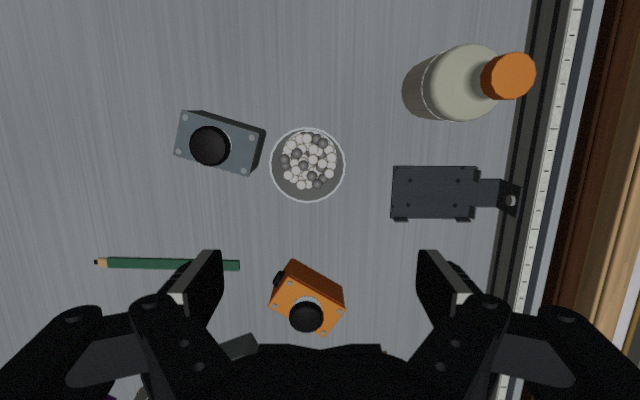

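The scene picture shows the grey boxes at (252,214)=a, (335,184)=b and (381,163)=c. The purple (198,185) and orange (300,222) look-alikes are to be left alone. The wrist picture shows box_b at (210,145), the bracket at (433,193) and the tub at (308,165).

Run:
```python
from h import *
import pickle
d=pickle.load(open("d0.pkl","rb"));s=d["scene"];w=d["wrist"];si=d["side"]
g=onz(s,[[250,208],[334,180],[381,156]],.075); print("btn scene",g.round(3))
print("btn b wrist",onz(w,[[210,145]],.075).round(4))
print("lid b corners",onz(w,[[180,111],[262,134],[250,174],[175,153]],.052).round(4))
print("bracket",onz(w,[[392,167],[476,167],[475,219],[391,219]],.004).round(4))
print("tub",onz(w,[[308,165]],.058).round(3),"glue",onz(s,[[391,227]],0).round(3))
print("orange",onz(w,[[306,317]],.075).round(3), "purple",onz(s,[[198,178]],.075).round(3))
print("tape",onz(s,[[224,195]],.066).round(3),"pencil",onz(w,[[97,262],[240,265]],.007).round(3))
print("block",onz(s,[[366,150],[382,149]],.038).round(3))
print("a,b,c in side",proj(si,g))
c=cv2.resize(s["color"][130:270,180:420],(800,467),interpolation=cv2.INTER_CUBIC);cv2.imwrite("pics/crop.png",c)
```

```text
btn scene [[ 0.449 -0.266  0.075]
 [ 0.465  0.019  0.075]
 [ 0.436  0.23   0.075]]
btn b wrist [[0.4498 0.0353 0.075 ]]
lid b corners [[0.4162 0.0652 0.052 ]
 [0.4938 0.0433 0.052 ]
 [0.4798 0.0037 0.052 ]
 [0.4065 0.025  0.052 ]]
bracket [[ 0.6332  0.0021  0.004 ]
 [ 0.7301  0.002   0.004 ]
 [ 0.7371 -0.0613  0.004 ]
 [ 0.6357 -0.0612  0.004 ]]
tub [[0.539 0.014 0.058]] glue [[ 0.67   0.091 -0.   ]]
orange [[ 0.535 -0.147  0.075]] purple [[ 0.235 -0.338  0.075]]
tape [[ 0.344 -0.301  0.066]] pencil [[ 0.272 -0.117  0.007]
 [ 0.451 -0.121  0.007]]
block [[0.338 0.246 0.038]
 [0.362 0.299 0.038]]
a,b,c in side [[357.63615661 247.67507803]
 [293.04396834 195.10515877]
 [247.67272623 170.63762184]]
```

View pics/crop.png

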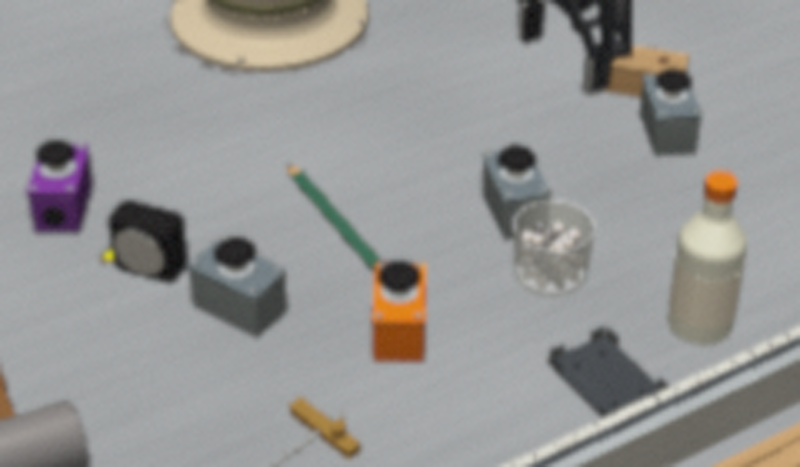

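View pics/side.png

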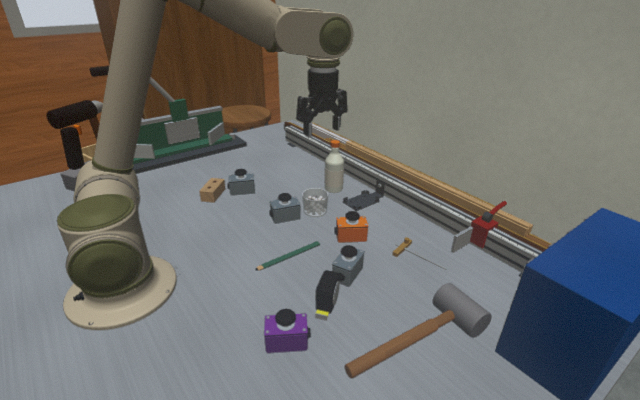

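Call:
step_arm --increments '[{"x": -2,"y": -0.7,"z": 1.5,"gripper": 0},{"x": -2,"y": -0.7,"z": 2,"gripper": 0},{"x": -2,"y": -0.7,"z": 2.5,"gripper": 0},{"x": -2,"y": -0.7,"z": 2.5,"gripper": 0},{"x": -2,"y": -0.7,"z": 2,"gripper": 0},{"z": 1.5,"gripper": 0},{"z": 1,"gripper": 0},{"z": 0.8,"gripper": 0},{"gripper": 0},{"gripper": 0}]'

```text
invalid input at $.increments[0]: expected keys x, y, z, wx, wy, wz, gripper
```

Run:
```python
from h import *
print(env.observe())
d={n:env.get_image(n) for n in("scene","wrist")}
cv2.imwrite("pics/b.png",d["wrist"]["color"])
import pickle;pickle.dump(d,open("d1.pkl","wb"))
```

```text
{'time_s': 0.15, 'q': array([-1.23370118e+01,  2.18321018e+01,  7.43696455e+01,  1.89180537e-04,
        8.38577634e+01, -1.23352087e+01]), 'qvel': array([ 0.01450262, -0.19930757, -0.17512098, -0.10530396,  0.02215247,
       -0.03082858]), 'joint_efforts': array([ 1.94521621e-03, -4.48624384e+01, -2.31344014e+01, -1.86937300e-04,
        3.77541786e-03, -1.65174959e-05]), 'position': array([ 5.49972067e-01, -7.75534523e-06,  4.04283930e-01]), 'tool_rot': array([[ 9.99999485e-01, -3.19401176e-05, -1.01397131e-03],
       [-3.17118595e-05, -9.99999974e-01,  2.25128207e-04],
       [-1.01397848e-03, -2.25095936e-04, -9.99999461e-01]]), 'ft_force': array([ 0.34584095, -0.57463531, -0.26331845]), 'wrist_torque': array([-0.03526095, -0.01740491, -0.04172081]), 'grip_width': 0.08559158241977256}
```

View pics/b.png

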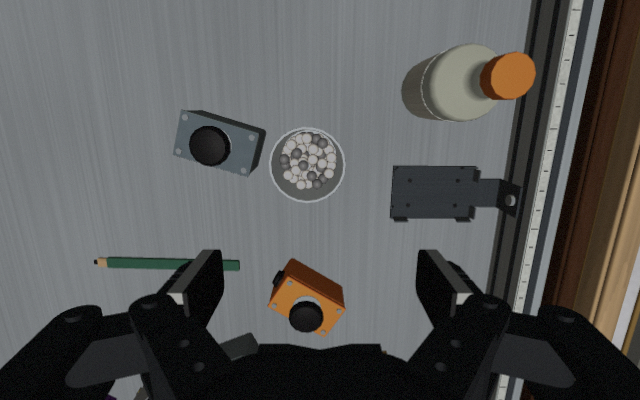

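The move was refused because every row must carry all keys. The arm hasn't moved, so the picture is unchanged.

Call:
step_arm --increments '[{"x": -2,"y": -0.7,"z": 1.5,"wx": 0,"wy": 0,"wz": 0,"gripper": 0},{"x": -2,"y": -0.7,"z": 2,"wx": 0,"wy": 0,"wz": 0,"gripper": 0},{"x": -2,"y": -0.7,"z": 2.5,"wx": 0,"wy": 0,"wz": 0,"gripper": 0},{"x": -2,"y": -0.7,"z": 2.5,"wx": 0,"wy": 0,"wz": 0,"gripper": 0},{"x": -2,"y": -0.7,"z": 2,"wx": 0,"wy": 0,"wz": 0,"gripper": 0},{"x": 0,"y": 0,"z": 1.5,"wx": 0,"wy": 0,"wz": 0,"gripper": 0},{"x": 0,"y": 0,"z": 1,"wx": 0,"wy": 0,"wz": 0,"gripper": 0},{"x": 0,"y": 0,"z": 0.8,"wx": 0,"wy": 0,"wz": 0,"gripper": 0},{"x": 0,"y": 0,"z": 0,"wx": 0,"wy": 0,"wz": 0,"gripper": 0},{"x": 0,"y": 0,"z": 0,"wx": 0,"wy": 0,"wz": 0,"gripper": 0}]'

```text
time_s: 1.25
position: [0.4504, 0.0349, 0.267]
tool_rot: [[1.0, -0.0, 0.001], [-0.0, -1.0, -0.0], [0.001, 0.0, -1.0]]
ft_force: [0.2, 0.2, 0.1]
grip_width: -0.0
```

Call:
step_arm --increments '[{"x": 0,"y": 0,"z": 0.8,"wx": 0,"wy": 0,"wz": 0,"gripper": 0},{"x": 0,"y": 0,"z": 0.5,"wx": 0,"wy": 0,"wz": 0,"gripper": 0},{"x": 0,"y": 0,"z": 0.2,"wx": 0,"wy": 0,"wz": 0,"gripper": 0},{"x": 0,"y": 0,"z": 0.1,"wx": 0,"wy": 0,"wz": 0,"gripper": 0},{"x": 0,"y": 0,"z": 0.1,"wx": 0,"wy": 0,"wz": 0,"gripper": 0},{"x": 0,"y": 0,"z": 0.1,"wx": 0,"wy": 0,"wz": 0,"gripper": 0},{"x": 0,"y": 0,"z": 0.1,"wx": 0,"wy": 0,"wz": 0,"gripper": 0},{"x": 0,"y": 0,"z": 0.1,"wx": 0,"wy": 0,"wz": 0,"gripper": 0},{"x": 0,"y": 0,"z": 0.1,"wx": 0,"wy": 0,"wz": 0,"gripper": 0},{"x": 0,"y": 0,"z": 0,"wx": 0,"wy": 0,"wz": 0,"gripper": 0}]'

```text
time_s: 2.25
position: [0.45, 0.035, 0.2459]
tool_rot: [[1.0, 0.0, 0.0], [0.0, -1.0, -0.0], [0.0, 0.0, -1.0]]
ft_force: [-0.1, 0.2, 3.9]
grip_width: 0.0001
```

Call:
step_arm --increments '[{"x": 0,"y": 0,"z": 0.1,"wx": 0,"wy": 0,"wz": 0,"gripper": 0},{"x": 0,"y": 0,"z": 0.1,"wx": 0,"wy": 0,"wz": 0,"gripper": 0},{"x": 0,"y": 0,"z": 0,"wx": 0,"wy": 0,"wz": 0,"gripper": 0}]'

```text
time_s: 2.55
position: [0.45, 0.035, 0.2439]
tool_rot: [[1.0, -0.0, 0.0], [-0.0, -1.0, -0.0], [0.0, 0.0, -1.0]]
ft_force: [-0.7, -0.2, 4.7]
grip_width: 0.0001
```

Call:
step_arm --increments '[{"x": 0,"y": 0,"z": 0.1,"wx": 0,"wy": 0,"wz": 0,"gripper": 0},{"x": 0,"y": 0,"z": 0.05,"wx": 0,"wy": 0,"wz": 0,"gripper": 0},{"x": 0,"y": 0,"z": 0,"wx": 0,"wy": 0,"wz": 0,"gripper": 0}]'

```text
time_s: 2.85
position: [0.45, 0.035, 0.2421]
tool_rot: [[1.0, -0.0, 0.0], [-0.0, -1.0, 0.0], [0.0, -0.0, -1.0]]
ft_force: [0.8, 0.5, 0.4]
grip_width: 0.0001
```

Call:
step_arm --increments '[{"x": 0,"y": 0,"z": 0.1,"wx": 0,"wy": 0,"wz": 0,"gripper": 0},{"x": 0,"y": 0,"z": 0.1,"wx": 0,"wy": 0,"wz": 0,"gripper": 0},{"x": 0,"y": 0,"z": 0,"wx": 0,"wy": 0,"wz": 0,"gripper": 0}]'

```text
time_s: 3.15
position: [0.4499, 0.035, 0.24]
tool_rot: [[1.0, 0.0, -0.001], [0.0, -1.0, 0.0], [-0.001, -0.0, -1.0]]
ft_force: [0.0, -1.1, -0.7]
grip_width: 0.0001
```

Force rose to 4.7 N and then fell to about zero, with the tip 8 mm in. Box_b has snapped over. Next I lift, open and turn to face the box across its width.

Call:
step_arm --increments '[{"x": 0,"y": 0,"z": -1,"wx": 0,"wy": 0,"wz": 0,"gripper": 0},{"x": 0,"y": 0,"z": -2,"wx": 0,"wy": 0,"wz": 0,"gripper": 0},{"x": 0,"y": 0,"z": -2,"wx": 0,"wy": 0,"wz": -0.13,"gripper": 8.5},{"x": 0,"y": 0,"z": -2,"wx": 0,"wy": 0,"wz": -0.13,"gripper": 8.5},{"x": 0,"y": 0,"z": -2,"wx": 0,"wy": 0,"wz": -0.13,"gripper": 8.5},{"x": 0,"y": 0,"z": -1,"wx": 0,"wy": 0,"wz": -0.13,"gripper": 8.5},{"x": 0,"y": 0,"z": 0,"wx": 0,"wy": 0,"wz": -0.13,"gripper": 8.5},{"x": 0,"y": 0,"z": 0,"wx": 0,"wy": 0,"wz": -0.13,"gripper": 8.5},{"x": 0,"y": 0,"z": 0,"wx": 0,"wy": 0,"wz": -0.13,"gripper": 8.5},{"x": 0,"y": 0,"z": 0,"wx": 0,"wy": 0,"wz": -0.13,"gripper": 8.5},{"x": 0,"y": 0,"z": 0,"wx": 0,"wy": 0,"wz": -0.13,"gripper": 8.5},{"x": 0,"y": 0,"z": 0,"wx": 0,"wy": 0,"wz": -0.12,"gripper": 8.5},{"x": 0,"y": 0,"z": 0,"wx": 0,"wy": 0,"wz": 0,"gripper": 8.5},{"x": 0,"y": 0,"z": 0,"wx": 0,"wy": 0,"wz": 0,"gripper": 8.5}]'

```text
time_s: 4.55
position: [0.4499, 0.035, 0.3406]
tool_rot: [[0.28, 0.96, 0.0], [0.96, -0.28, -0.0], [0.0, 0.0, -1.0]]
ft_force: [0.8, -0.5, -0.1]
grip_width: 0.0851
```

Run:
```python
from h import *
print(env.observe()["q"])
d={n:env.get_image(n) for n in("scene","wrist")}
cv2.imwrite("pics/b2.png",d["wrist"]["color"])
import pickle;pickle.dump(d,open("d1.pkl","wb"))
```

```text
[-1.06427586e+01  1.57122767e+01  9.53890658e+01 -9.98057419e-04
  6.88761070e+01 -8.43699254e+01]
```

View pics/b2.png

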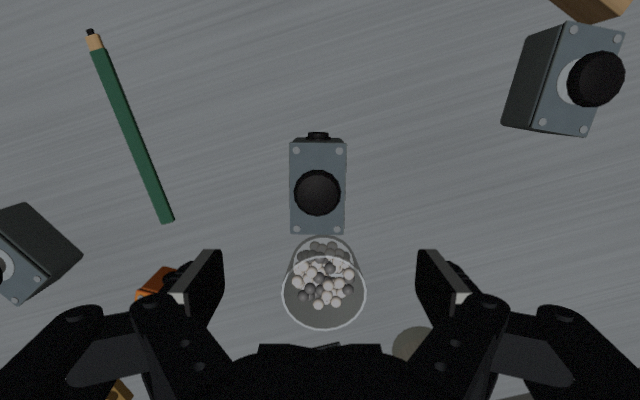

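The wrist picture shows box_b's lid at x 290–347, y 142–234, square to the jaws. No white skirt shows around its button, so it is in. The buttons of a and c still show skirts.

Run:
```python
from h import *
import pickle
d=pickle.load(open("d1.pkl","rb"));w=d["wrist"]
p=onz(w,[[290,143],[346,143],[346,234],[290,234]],.052);print(p.round(4),p.mean(0))
a=(p[2]+p[3]-p[0]-p[1]);print("yaw",np.degrees(np.arctan2(a[1],a[0])))
p=onz(w,[[297,151],[339,151],[340,230],[296,230]],.052);print(p.mean(0));a=(p[2]+p[3]-p[0]-p[1]);print("yaw",np.degrees(np.arctan2(a[1],a[0])))
print(onz(w,[[317,192]],.066))
```

```text
[[0.404  0.0241 0.052 ]
 [0.4164 0.0664 0.052 ]
 [0.4905 0.0465 0.052 ]
 [0.4771 0.0008 0.052 ]] [0.44696706 0.03445761 0.052     ]
yaw -16.39434372051669
[0.44823808 0.03408418 0.052     ]
yaw -16.39436899447186
[[0.44468306 0.03438712 0.066     ]]
```

Call:
step_arm --increments '[{"x": 0,"y": -0.2,"z": 2,"wx": 0,"wy": 0,"wz": 0,"gripper": 8.5},{"x": 0,"y": 0,"z": 2.5,"wx": 0,"wy": 0,"wz": 0,"gripper": 8.5},{"x": 0,"y": 0,"z": 2.5,"wx": 0,"wy": 0,"wz": 0,"gripper": 8.5},{"x": 0,"y": 0,"z": 2.5,"wx": 0,"wy": 0,"wz": 0,"gripper": 8.5},{"x": 0,"y": 0,"z": 2.5,"wx": 0,"wy": 0,"wz": 0,"gripper": 8.5},{"x": 0,"y": 0,"z": 2,"wx": 0,"wy": 0,"wz": 0,"gripper": 8.5},{"x": 0,"y": 0,"z": 1,"wx": 0,"wy": 0,"wz": 0,"gripper": 8.5},{"x": 0,"y": 0,"z": 0.4,"wx": 0,"wy": 0,"wz": 0,"gripper": 8.5},{"x": 0,"y": 0,"z": 0,"wx": 0,"wy": 0,"wz": 0,"gripper": 8.5},{"x": 0,"y": 0,"z": 0,"wx": 0,"wy": 0,"wz": 0,"gripper": 4.3},{"x": 0,"y": 0,"z": 0,"wx": 0,"wy": 0,"wz": 0,"gripper": 4.3},{"x": 0,"y": 0,"z": 0,"wx": 0,"wy": 0,"wz": 0,"gripper": 4.3},{"x": 0,"y": 0,"z": 0,"wx": 0,"wy": 0,"wz": 0,"gripper": 4.3},{"x": 0,"y": 0,"z": 0,"wx": 0,"wy": 0,"wz": 0,"gripper": 4.3}]' --newtons 45

```text
time_s: 6.05
position: [0.4482, 0.0355, 0.1869]
tool_rot: [[0.277, 0.961, 0.001], [0.961, -0.277, -0.0], [0.0, 0.001, -1.0]]
ft_force: [-1.6, -1.3, 4.8]
grip_width: 0.0454
```

Call:
step_arm --increments '[{"x": 0,"y": 0,"z": -1,"wx": 0,"wy": 0,"wz": 0,"gripper": 4.3},{"x": 0,"y": 0,"z": -2,"wx": 0,"wy": 0,"wz": 0,"gripper": 4.3},{"x": 0,"y": 0,"z": -2,"wx": 0,"wy": 0,"wz": 0,"gripper": 4.3},{"x": 0,"y": 0,"z": -2,"wx": 0,"wy": 0,"wz": 0,"gripper": 4.3},{"x": 0,"y": 0,"z": -2,"wx": 0,"wy": 0,"wz": -0.08,"gripper": 4.3},{"x": 0,"y": 0,"z": -1,"wx": 0,"wy": 0,"wz": -0.08,"gripper": 4.3},{"x": 0,"y": 0,"z": 0,"wx": 0,"wy": 0,"wz": -0.08,"gripper": 4.3},{"x": 0,"y": 0,"z": 0,"wx": 0,"wy": 0,"wz": -0.04,"gripper": 4.3},{"x": 0,"y": 0,"z": 0,"wx": 0,"wy": 0,"wz": 0,"gripper": 4.3}]'

```text
time_s: 6.95
position: [0.4477, 0.0356, 0.2867]
tool_rot: [[0.001, 1.0, -0.0], [1.0, -0.001, 0.0], [0.0, -0.0, -1.0]]
ft_force: [0.1, -0.0, -2.9]
grip_width: 0.0458
```

Run:
```python
from h import *
import pickle
d=pickle.load(open("d0.pkl","rb"));s=env.get_image("scene");w=d["wrist"]
pickle.dump(s,open("s2.pkl","wb"))
def crop(im,x0,y0,x1,y1,W,H):
    c=cv2.resize(im["color"][y0:y1,x0:x1],(W,H),interpolation=cv2.INTER_CUBIC); return np.clip(c*2.0,0,255).astype(np.uint8)
A=crop(w,380,155,530,230,800,400); B=crop(s,335,220,395,264,273,200)
o=np.zeros((600,800,3),np.uint8);o[:400]=A;o[400:,:273]=B
B=crop(s,310,100,400,180,225,200);o[400:,300:525]=B
cv2.imwrite("pics/br.png",o)
```

```text
(no output)
```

View pics/br.png

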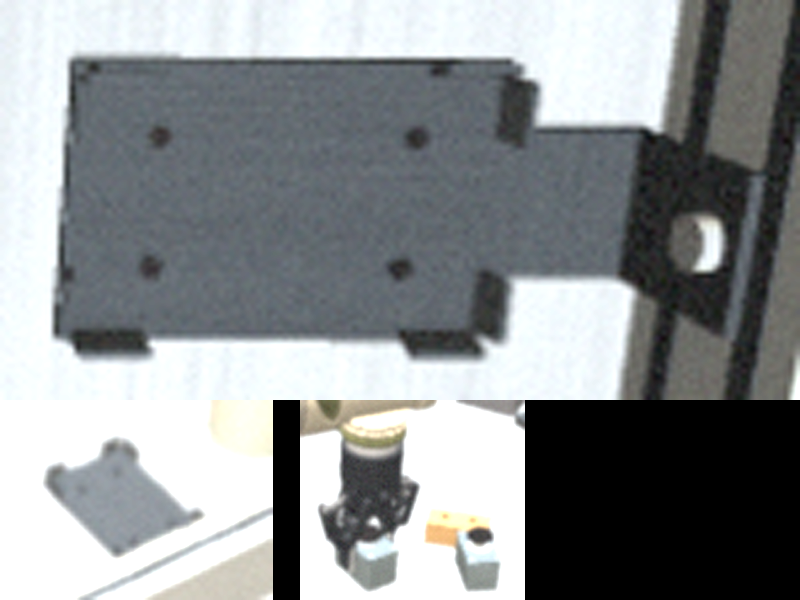

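The enlarged crop shows the plate with four holes at crop (160,135), (416,137), (400,267) and (150,266), and lips at the corners. The second inset shows the box held, button in.

Run:
```python
from h import *
import pickle
w=pickle.load(open("d0.pkl","rb"))["wrist"]
f=lambda P:np.array(P)*.1875+[380-.4,155-.4]
for P in ([[160,135],[416,137],[400,267],[150,266]],[[70,61],[520,63],[475,337],[56,335]]):
    p=onz(w,f(P),.004);a=p[1]+p[2]-p[0]-p[3];print(p.round(4),p.mean(0).round(4),np.degrees(np.arctan2(a[1],a[0])))
    b=p[0]+p[1]-p[2]-p[3];print(np.degrees(np.arctan2(-b[0],b[1])))
# inside face bottoms of right lips
print(onz(w,f([[498,100],[475,300]]),.004).round(4))
# tongue edges
print(onz(w,f([[538,129],[505,277],[640,130],[622,277]]),.004).round(4))
# box while held, from scene: print projected expected tool
```

```text
[[ 0.6546 -0.0131  0.004 ]
 [ 0.7106 -0.0136  0.004 ]
 [ 0.7104 -0.0433  0.004 ]
 [ 0.6545 -0.043   0.004 ]] [ 0.6825 -0.0283  0.004 ] -0.4006488457969102
-0.23594423444665555
[[ 0.634   0.0032  0.004 ]
 [ 0.7313  0.0027  0.004 ]
 [ 0.7292 -0.0598  0.004 ]
 [ 0.6345 -0.0592  0.004 ]] [ 0.6822 -0.0283  0.004 ] -0.32421234089485795
-0.6963594975404455
[[ 0.7275 -0.0054  0.004 ]
 [ 0.7281 -0.051   0.004 ]]
[[ 0.7371 -0.0119  0.004 ]
 [ 0.7342 -0.0456  0.004 ]
 [ 0.7595 -0.0121  0.004 ]
 [ 0.7605 -0.0457  0.004 ]]
```

Call:
step_arm --increments '[{"x": -1,"y": 1,"z": 0,"wx": 0,"wy": 0,"wz": 0,"gripper": 4.3},{"x": -1,"y": 2,"z": 0,"wx": 0,"wy": 0,"wz": 0,"gripper": 4.3},{"x": -1,"y": 3,"z": 0,"wx": 0,"wy": 0,"wz": 0,"gripper": 4.3},{"x": -1,"y": 3.5,"z": 0,"wx": 0,"wy": 0,"wz": 0,"gripper": 4.3},{"x": -1,"y": 3.5,"z": 0,"wx": 0,"wy": 0,"wz": 0,"gripper": 4.3},{"x": -1,"y": 3.5,"z": 0,"wx": 0,"wy": 0,"wz": 0,"gripper": 4.3},{"x": -0.4,"y": 3,"z": 0,"wx": 0,"wy": 0,"wz": 0.005,"gripper": 4.3},{"x": 0,"y": 2.5,"z": 0.5,"wx": 0,"wy": 0,"wz": 0,"gripper": 4.3},{"x": 0,"y": 1.4,"z": 1.5,"wx": 0,"wy": 0,"wz": 0,"gripper": 4.3},{"x": 0,"y": 0,"z": 2,"wx": 0,"wy": 0,"wz": 0,"gripper": 4.3},{"x": 0,"y": 0,"z": 1.5,"wx": 0,"wy": 0,"wz": 0,"gripper": 4.3},{"x": 0,"y": 0,"z": 0.8,"wx": 0,"wy": 0,"wz": 0,"gripper": 4.3},{"x": 0,"y": 0,"z": 0,"wx": 0,"wy": 0,"wz": 0,"gripper": 4.3},{"x": 0,"y": 0,"z": 0,"wx": 0,"wy": 0,"wz": 0,"gripper": 4.3}]'

```text
time_s: 8.4
position: [0.6823, -0.0292, 0.2238]
tool_rot: [[0.006, 1.0, 0.001], [1.0, -0.006, -0.0], [-0.0, 0.001, -1.0]]
ft_force: [0.6, -0.1, -2.4]
grip_width: 0.0454
```

Run:
```python
from h import *
s=env.get_image("scene");w=env.get_image("wrist");si=env.get_image("side")
def crop(im,x0,y0,x1,y1,W,H):
    c=cv2.resize(im["color"][y0:y1,x0:x1],(W,H),interpolation=cv2.INTER_CUBIC); return np.clip(c*1.6,0,255).astype(np.uint8)
cx,cy=proj(s,[.6825,-.0283,.03])[0].astype(int);ux,uy=proj(si,[.6825,-.0283,.03])[0].astype(int);print(cx,cy,ux,uy)
o=np.vstack([np.hstack([crop(s,cx-50,cy-40,cx+50,cy+35,400,300),crop(si,ux-50,uy-40,ux+50,uy+35,400,300)]),np.hstack([crop(w,120,100,520,400,400,300)]*2)])
cv2.imwrite("pics/pre.png",o)
```

```text
362 236 361 193
```

View pics/pre.png

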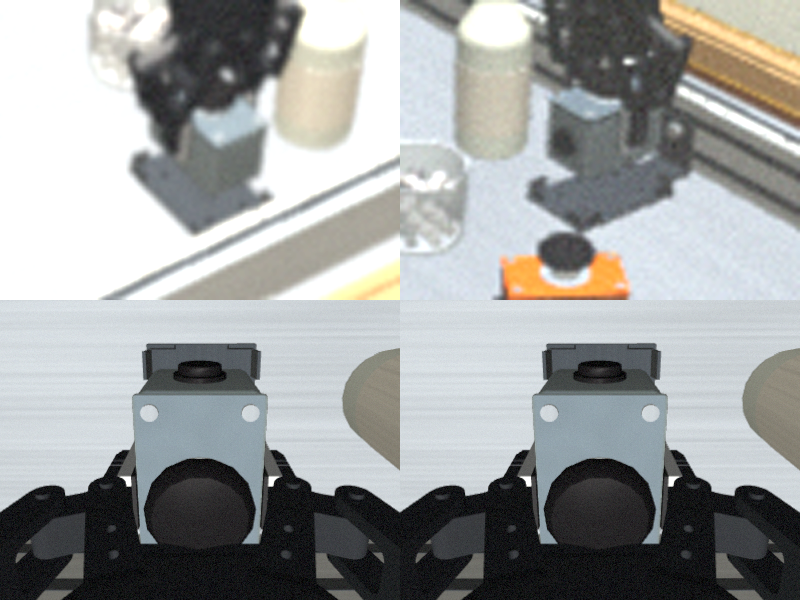

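The wrist crop shows the box centred sideways, with lips at 142–261 and box at 133–268. I'll check its lengthwise position numerically from the same picture.

Run:
```python
from h import *
w=env.get_image("wrist"); z=env.observe()["position"][2]-.1868
f=lambda u,v:[120+u,100+v-0]
print("plate near edge",onz(w,[f(176,350),f(228,350),f(176,344)],.004).round(4), "lip outer/inner tops",onz(w,[f(142,351),f(261,351)],.014).round(4))
print("lid near corners",onz(w,[f(133,394),f(268,394)],.052+z).round(4))
```

```text
plate near edge [[ 0.8714 -0.0489  0.004 ]
 [ 0.8717 -0.0083  0.004 ]
 [ 0.8652 -0.0487  0.004 ]] lip outer/inner tops [[ 0.8587 -0.0731  0.014 ]
 [ 0.8593  0.015   0.014 ]]
lid near corners [[ 0.782  -0.06    0.0893]
 [ 0.7824  0.001   0.0893]]
```

Run:
```python
from h import *
w=env.get_image("wrist"); z=env.observe()["position"][2]-.1868
f=lambda u,v:[120+u,v-200]
print("plate near edge",onz(w,[f(180,349),f(226,349),f(180,344)],.004).round(4), "lip tops",onz(w,[f(142,351),f(261,351),f(147,344),f(256,344)],.014).round(4))
print("lid near corners",onz(w,[f(133,394),f(268,394)],.052+z).round(4))
```

```text
plate near edge [[ 0.6375 -0.0402  0.004 ]
 [ 0.6377 -0.0135  0.004 ]
 [ 0.6346 -0.0401  0.004 ]] lip tops [[ 0.6372 -0.0605  0.014 ]
 [ 0.6377  0.005   0.014 ]
 [ 0.6334 -0.0576  0.014 ]
 [ 0.6338  0.0021  0.014 ]]
lid near corners [[ 0.6417 -0.0509  0.0892]
 [ 0.642  -0.0062  0.0892]]
```

Call:
step_arm --increments '[{"x": 0.05,"y": 0.1,"z": 0.4,"wx": 0,"wy": 0,"wz": 0,"gripper": 4.3},{"x": 0,"y": 0,"z": 0.6,"wx": 0,"wy": 0,"wz": 0,"gripper": 4.3},{"x": 0,"y": 0,"z": 0.6,"wx": 0,"wy": 0,"wz": 0,"gripper": 4.3},{"x": 0,"y": 0,"z": 0.5,"wx": 0,"wy": 0,"wz": 0,"gripper": 4.3},{"x": 0,"y": 0,"z": 0.4,"wx": 0,"wy": 0,"wz": 0,"gripper": 4.3},{"x": 0,"y": 0,"z": 0.3,"wx": 0,"wy": 0,"wz": 0,"gripper": 4.3},{"x": 0,"y": 0,"z": 0.2,"wx": 0,"wy": 0,"wz": 0,"gripper": 4.3},{"x": 0,"y": 0,"z": 0.15,"wx": 0,"wy": 0,"wz": 0,"gripper": 4.3},{"x": 0,"y": 0,"z": 0,"wx": 0,"wy": 0,"wz": 0,"gripper": 4.3},{"x": 0,"y": 0,"z": 0,"wx": 0,"wy": 0,"wz": 0,"gripper": 4.3}]'

```text
time_s: 9.65
position: [0.683, -0.0283, 0.1919]
tool_rot: [[0.006, 1.0, 0.0], [1.0, -0.006, -0.0], [-0.0, 0.0, -1.0]]
ft_force: [-0.6, 0.2, -4.0]
grip_width: 0.0455
```

Still about 1 mm above the plate. I'll lower until contact.

Call:
step_arm --increments '[{"x": 0,"y": 0,"z": 0.06,"wx": 0,"wy": 0,"wz": 0,"gripper": 4.3},{"x": 0,"y": 0,"z": 0.06,"wx": 0,"wy": 0,"wz": 0,"gripper": 4.3},{"x": 0,"y": 0,"z": 0,"wx": 0,"wy": 0,"wz": 0,"gripper": 4.3}]'

```text
time_s: 9.95
position: [0.683, -0.0284, 0.191]
tool_rot: [[0.006, 1.0, 0.001], [1.0, -0.006, -0.0], [-0.0, 0.001, -1.0]]
ft_force: [-1.5, 0.2, 0.9]
grip_width: 0.0458
```

Call:
step_arm --increments '[{"x": 0,"y": 0,"z": 0,"wx": 0,"wy": 0,"wz": 0,"gripper": 7},{"x": 0,"y": 0,"z": 0,"wx": 0,"wy": 0,"wz": 0,"gripper": 7},{"x": 0,"y": 0,"z": 0,"wx": 0,"wy": 0,"wz": 0,"gripper": 7},{"x": 0,"y": 0,"z": 0,"wx": 0,"wy": 0,"wz": 0,"gripper": 7},{"x": 0,"y": 0,"z": -0.5,"wx": 0,"wy": 0,"wz": 0,"gripper": 7},{"x": 0,"y": 0,"z": -1.5,"wx": 0,"wy": 0,"wz": 0,"gripper": 7},{"x": 0,"y": 0,"z": -2.5,"wx": 0,"wy": 0,"wz": 0,"gripper": 7},{"x": 0,"y": 0,"z": -2.5,"wx": 0,"wy": 0,"wz": 0,"gripper": 7},{"x": 0,"y": 0,"z": -2.5,"wx": 0,"wy": 0,"wz": 0,"gripper": 7},{"x": 0,"y": -2,"z": -2,"wx": 0,"wy": 0,"wz": 0,"gripper": 7},{"x": 0,"y": -2,"z": -1,"wx": 0,"wy": 0,"wz": 0,"gripper": 7},{"x": 0,"y": -1,"z": 0,"wx": 0,"wy": 0,"wz": 0,"gripper": 7},{"x": 0,"y": 0,"z": 0,"wx": 0,"wy": 0,"wz": 0,"gripper": 7}]'

```text
time_s: 11.25
position: [0.6321, -0.0279, 0.3176]
tool_rot: [[0.006, 1.0, 0.002], [1.0, -0.006, -0.0], [-0.0, 0.002, -1.0]]
ft_force: [0.1, 0.9, 0.9]
grip_width: 0.0698
```

Run:
```python
from h import *
import pickle
w=env.get_image("wrist");s=env.get_image("scene");pickle.dump(w,open("w9.pkl","wb"))
o=np.hstack([cv2.resize(w["color"][50:400,120:520],(480,420)),cv2.resize(s["color"][130:270,240:420][:,:],(320,249))if 0 else cv2.copyMakeBorder(cv2.resize(s["color"][130:270,235:420],(320,242)),0,178,0,0,0)])
cv2.imwrite("pics/fin.png",o)
```

```text
(no output)
```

View pics/fin.png

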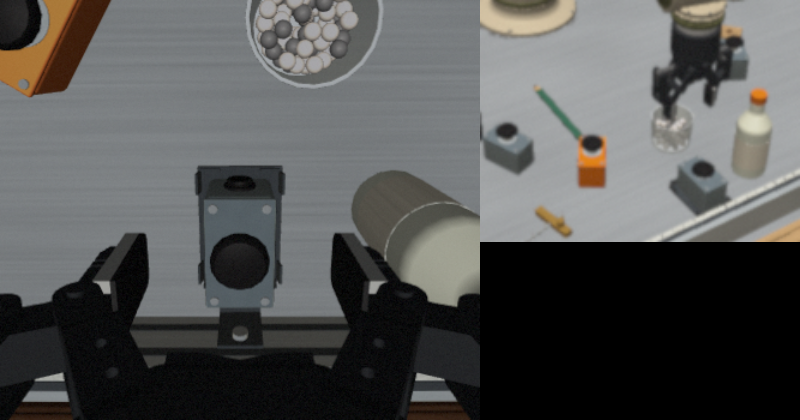

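The box sits square between the lips with its button low. Other items look undisturbed. One numeric check, and I hand in if it passes.

Run:
```python
from h import *
import pickle
w=pickle.load(open("w9.pkl","rb"))
p=onz(w,np.array([[205,192],[275,192],[274,307],[205,307]])/1.2+[120,50],.056);c=p.mean(0);a=p[2]+p[3]-p[0]-p[1]
print(c.round(4),np.degrees(np.arctan2(a[1],a[0])),c[:2]-[.6825,-.0283])
if np.abs(c[:2]-[.6825,-.0283]).max()<.006: env.close_job();print("closed")
```

```text
[ 0.6791 -0.0284  0.056 ] -0.6208610590823636 [-3.40812205e-03 -6.27862106e-05]
the job is handed in; nothing more can be done
closed
```

The job is handed in: box_b, the middle box, is the good one and now sits on the bracket with its button in. The robot reports no verdict, so the result rests on my own checks.

- **Finding it:** I pressed box_b first. The resistance read 3.9 N about 2 mm in and 4.7 N about 4 mm in. It then fell to nothing by about 6 mm, and the button stayed in. I did not press boxes a and c, so they lie where they were with their buttons out.
- **Placing it:** I gripped box_b across its width, turned it square and lowered it until the wrist force showed it resting on the plate. Then I let go and backed off.
- **Last checks:** The box is within about 1° of square and centred to less than 1 mm sideways. Lengthwise it measured about 3 mm short of the bracket's middle. The tool position at release read 0.5 mm past the middle. The two disagree by about 4 mm, but both are well inside the 9 mm limit.
- **Rest of the cart:** The button still shows low in the final picture, and nothing else in view looked disturbed. The mallet and purple box were outside it.

It took about 11 s of the 67 s allowed.

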